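# Reset the length stop to another notch

### The arm

A 6-joint arm with a two-finger parallel gripper is mounted at the origin on the work surface. World frame = base frame: x ahead of the robot, y to its left, z up, the work surface at z = 0. Lengths are in mm, angles in rad, forces in N, time in s.
With the tool pointing down it reaches from about 300 to 775 mm from the base axis. Payload 14.6 kg.
Tool frame: the origin (TCP) lies between the finger pads; the fingertips stand manip.finger_overhang ahead of it and the grasp point (between the pads) lies 2 mm behind it (manip.finger_overhang is the distance from the TCP to the fingertips, in mm); z points along the fingers, y is the direction in which the jaws open and shut (so a half turn about z gives the same grasp; the last joint's range is limited). The gripper opens to 94 mm and grips with 3 to 60 N. Pads are 16 mm wide; open, the fingers measure 119 mm over their backs; the gripper's body (75 mm by 177 mm) begins 78 mm behind the grasp point.
Start: joints at [-1.415, 0.3, 1.521, -0, 1.321, -0.067], TCP at [121.522, -536.397, 222.446] pointing down, gripper open.
Joint ranges: [-3.03, 3.03], [-0.79, 2.21], [0.23, 2.52], [-1.04, 4.18], [0, 3.07], [-2.55, 2.55]. Speed limits (rad/s): [2.22, 2.22, 2.57, 3.14, 3.14, 3.14].

### API

Orientations are given as [roll, pitch, yaw] about the fixed x, y, z axes, in that order (R = Rz(yaw) Ry(pitch) Rx(roll)).
In Python, from cell import manip gives the robot as it stands.
- The arm moves only by the tool drive_tool, never from a script. Its argument "steps" is a list of rows, each an object with "delta_pos": the shift along the world's x, y, z in mm, a list of three; "yaw": the turn about the world's z in rad; "hand": the finger opening in mm, from 0 to 94. A call has 1 to 5 rows; each row shifts and turns the commanded pose from where the row before left it; what a row does not reach is not made up. A row lasts 1/12 s, in which the tool goes at most 41.7 mm and 7.16 degrees, less where a joint would pass 70% of its speed; a pose out of reach is approached as far as the arm can. A call is refused whole if a number of a shift passes 41.7 or a number of a turn 0.125, either way. A call with a gripper value outside its range is refused whole. The fingers move at their own pace and stop on an object; "squeeze" is the grip in N (left out, the last holds). Time passes only in rows, so rows that do not move let the fingers close. It gives the time, the measured TCP pose, the force and the opening at its end, in the units of the state.
- manip.read_state(): the state, without advancing time (a new reading comes with each control period).
- manip.camera(name): name is "scene" or "top" or "wrist"; returns a dict with "frame" (420x560x3 uint8, red, green, blue), "range_z" (420x560 float32, mm along the optical axis (not along the pixel's ray), 0 where there is no reading), "intrinsics" (3x3 intrinsics, pixels), "position" and "attitude" of the camera in the world. Camera axes: x right, y down, z forward; pixel columns grow to the right and rows downward; lengths in mm; the calibration is good to about 2 mm. A picture is of the moment at which its call begins.
- manip.sign_off(): hands the job in, once; it reports no verdict.
The state is a dict: "clock": time; "joints": joint angles; "qd": joint speeds; "effort": joint torques, N m; "eef_pos": TCP position; "eef_rot": TCP orientation; "wrist_force": force on the tool from outside, world axes, zero at the start; "moment": the same for the moment, N m; "finger_gap": finger opening in mm.
Only numpy, scipy, OpenCV 4.12 (cv2) and the standard library are available. Lean on these libraries where they do the work, as an engineer would, in place of code of your own. Each camera call takes 0.05 s, during which the arm holds its last target.

### The job

Move the orange length stop along its rail to the notch by the green tag: squeeze its release lever and keep it squeezed while you slide the stop out of the notch it is in now, then let go so that the latch springs fully home in the notch by the green tag. The tags were stuck on by eye, so feel for the notch. Leave the things lying around where they are.

Things in the scene. Friction and masses are not known exactly. Their poses are not given: they have to be found in the camera images.
- rail: Aluminium rail 380 mm long (420 mm with its dark foot plate), bolted down. Origin under its middle on the bench; y runs along the rail, x across it (away from the robot at yaw 0), z up. Its top is 44 mm high. Its face on the -x side has a parking notch at y = 0 and one notch near each coloured tag, each 11 mm wide for an 8 mm thick latch; elsewhere it is smooth. The notches are hidden under a lip.
- stop (a joint): Position of the orange stop frame along the rail's y axis, m; 0 in the parking notch where it starts, range -0.145 to 0.145. It slides stiffly, taking about 4 N (plus 8 N per m/s), and stays where it is left. When latched it cannot slide more than about 2 mm.
- stop_grip (a point): Middle of the stop's squeeze grip, 135 mm above the bench; rail axes. Two uprights 50 mm long along the rail: orange, fixed, 10 mm thick, 56 to 150 mm above the bench, outer face at rail x +29 mm from here; the lever's round black bar (12 mm) centred at rail x -23 mm. 58 mm over both outsides, 40 mm fully squeezed: the gripper closes along rail x. Orange saddle below: 90 mm long, top at 56 mm.
- stop_pointer (a point): Middle of the stop arm (12 mm wide, white line on top) that reaches out over the tags from the frame; 44 mm above the bench, same position along the rail as the latch.
- lever (a joint): Angle of the spring release lever, rad: 0 released, latch fully in a notch; about 0.2 released but the latch rests on the smooth face between notches; 0.27 fully squeezed. The latch is clear of the rail above 0.215. The bar needs 6 to 9 N. Let go, the latch springs into a notch by itself once over it, also while the frame is being pushed along.
- lever_bar (a point): Middle of the lever's black bar, 50 mm long along the rail, 12 mm thick, 135 mm above the bench; moves 18 mm towards the fixed upright (rail +x) when squeezed.
- tag_green: Green tag 26 x 22 x 12 mm, white line on top, on the foot plate on the rail's +x side; origin at the middle of its underside, axes as the rail's. Its notch lies along the rail 6 to 18 mm to one side or the other of it. Any tag may be at any of three places: 93 mm to the -y, 50 or 140 mm to the +y of the rail's middle.
- tag_yellow: Yellow tag, same size, marks another notch.
- tag_blue: Blue tag, same size, marks another notch.
- spray_can: Bystander: red spray can, 62 mm wide, 170 mm high.
- hammer: Bystander: hammer lying on the bench.
- screw_bin: Bystander: yellow open bin 110 x 150 x 60 mm.
- bar: Bystander: wooden bar 30 x 200 x 30 mm.

How it is judged:
By the outcome, as a careful person would: the job done as asked, in the order asked, and still so for the second after the job is handed in, with the robot touching nothing.
It also fails if it takes over 43 s, if anything falls off the work surface, if the arm or the gripper's body presses on something with over 40 N, if the wrist force passes 120 N, or if a joint passes its speed limit or range.

## Working session

There is one attempt and no reset: what is moved stays moved. The work goes in short steps, Python scripts to look and compute and a tool call to move; the robot and the scene stay as the last step left them, time stands still between calls to the robot, and variables do not carry over. Pictures are saved under pics/ and viewed, and the job is handed in when it is done.

Besides the shell and the picture viewer there is one more tool, called after "Call:" as a command line: name --argument value ..., lists and objects as JSON in quotes. drive_tool: Moves the arm, as the interface text tells. Its arguments: {"type":"object","properties":{"steps":{"type":"array"},"squeeze":{"type":"number"}},"required":["steps"]}

```bash
ls; mkdir -p pics; python3 - <<'E'
from cell import manip
import cv2,pickle
print(manip.read_state(), manip.finger_overhang)
for n in ("scene","top"):
    c=manip.camera(n); pickle.dump(c,open(f"pics/{n}0.pkl","wb"))
    cv2.imwrite(f"pics/{n}0.png",c["frame"][:,:,::-1]); print(n,c["position"],c["attitude"],c["intrinsics"])
E
```

```text
pics
{'clock': 0.0, 'joints': array([-1.41464245e+00,  3.00473382e-01,  1.52158301e+00,  1.38691984e-06,
        1.32070878e+00, -6.65772994e-02]), 'qd': array([-1.55931688e-03, -7.99273431e-04,  6.59623247e-04, -7.51154433e-05,
        1.72731869e-04,  6.00806752e-04]), 'effort': array([-1.53592387e-04, -5.31811166e+01, -3.52736771e+01,  7.08374265e-02,
        2.43608822e-02, -9.29064868e-05]), 'eef_pos': array([ 121.46301402, -536.16757644,  221.88425583]), 'eef_rot': array([-3.14042283e+00, -7.93455614e-05,  2.22730782e-01]), 'wrist_force': array([-0.41883395,  0.20570233, -0.09350512]), 'moment': array([0.00502339, 0.03045488, 0.01100137]), 'finger_gap': 94.17020863791544} 17.0
scene [1502.27284812 -135.78079198 1137.89177814] [-2.46099773e+00  1.14692803e-03  1.40833603e+00] [[479.50934211   0.         278.40337976]
 [  0.         479.50934211 219.44677425]
 [  0.           0.           1.        ]]
top [ 438.65872266    5.87137849 1081.90192879] [-2.91016301  0.00326165 -1.65136367] [[425.82784711   0.         275.17071581]
 [  0.         425.82784711 209.63017284]
 [  0.           0.           1.        ]]
```

View pics/scene0.png

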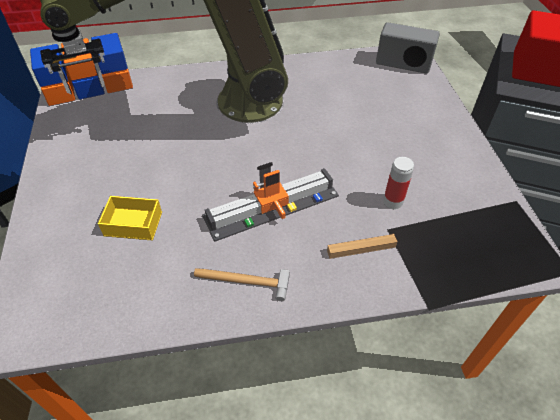

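View pics/top0.png

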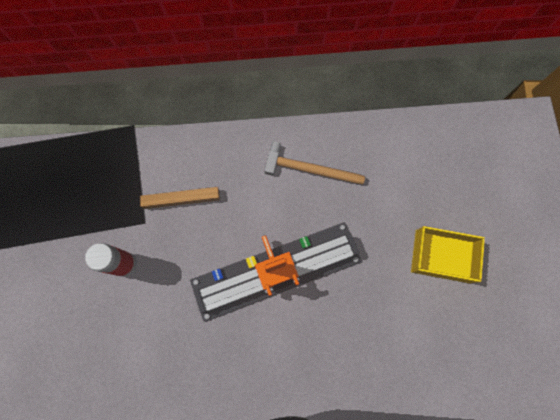

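The top view shows the rail near pixel (277,270), with tags green (305,242), yellow (252,262) and blue (218,274). The stop is in the middle. Next I measure the poses.

```bash
cat > h.py <<'E'
import numpy as np,cv2
from scipy.spatial.transform import Rotation as R
def Rm(c): return R.from_euler('xyz',c["attitude"]).as_matrix()
def ray(c,u,v,z):
    d=Rm(c)@np.linalg.inv(c["intrinsics"])@[u,v,1]; p=np.array(c["position"]); return p+d*(z-p[2])/d[2]
def cloud(c):
    h,w=c["range_z"].shape; u,v=np.meshgrid(np.arange(w),np.arange(h)); K=c["intrinsics"]; Z=c["range_z"]
    P=np.stack([(u-K[0,2])/K[0,0]*Z,(v-K[1,2])/K[1,1]*Z,Z],-1)@Rm(c).T+np.array(c["position"]); P[Z==0]=np.nan
    return P
def hsv(c): return cv2.cvtColor(c["frame"],cv2.COLOR_RGB2HSV)
E
python3 - <<'E'
from h import *
import pickle
rng={"green":((50,120,60),(75,255,255)),"yellow":((22,150,120),(34,255,255)),"blue":((105,120,80),(130,255,255)),"orange":((3,180,120),(14,255,255))}
for n in ("scene","top"):
    c=pickle.load(open(f"pics/{n}0.pkl","rb")); H=hsv(c); P=cloud(c)
    for k,(a,b) in rng.items():
        m=cv2.inRange(H,a,b); N,L,S,C=cv2.connectedComponentsWithStats(m)
        for i in range(1,N):
            if S[i,4]>15 and 180<C[i][0]<370 and 150<C[i][1]<330:
                q=P[L==i]; print(n,k,S[i],C[i].round(1),ray(c,*C[i],12).round(1),np.nanmedian(q,0).round(1))
    # dark foot plate + rail: points with z 2..50 near
    print(n)
c=pickle.load(open("pics/top0.pkl","rb"));P=cloud(c);H=hsv(c)
cv2.imwrite("pics/topz.png",cv2.resize(c["frame"][210:330,180:370,::-1],None,fx=4,fy=4,interpolation=cv2.INTER_CUBIC))
c=pickle.load(open("pics/scene0.pkl","rb"))
cv2.imwrite("pics/scenez.png",cv2.resize(c["frame"][150:250,190:350,::-1],None,fx=5,fy=5,interpolation=cv2.INTER_CUBIC))
m=(P[...,2]>38)&(P[...,2]<50)&(P[...,0]>350)&(P[...,0]<650)&(abs(P[...,1])<250)&(H[...,1]<60)&(H[...,2]>120)
m=m.astype(np.uint8); N,L,S,C=cv2.connectedComponentsWithStats(m); print(S[S[:,4]>50])
ii=np.nonzero(m); rr=cv2.minAreaRect(np.stack([P[ii][:,0],P[ii][:,1]],1).astype(np.float32)); print(rr, np.median(P[ii],0))
E
```

```text
scene green [245 218   9   9  41] [248.7 222.1] [598.1 -79.5  12. ] [604.3 -81.9  18.7]
scene yellow [287 202   9  10  45] [291.6 206.5] [558.4  58.9  12. ] [563.5  57.9  18.5]
scene blue [313 193  10   9  49] [317.4 197.2] [533.9 145.8  12. ] [540.6 143.4  18.3]
scene orange [264 170  15   7  42] [270.7 173.2] [405.9  16.9  12. ] [539.   -2.1 149.6]
scene orange [254 183  34  35 612] [272.  197.2] [510.4   5.2  12. ] [547.9   0.6  55.2]
scene
top green [305 237   5   9  24] [307.3 240.7] [602.9 -85.6  12. ] [602.2 -85.   19.2]
top green [300 239   5   9  24] [302. 243.] [598.2 -71.8  12. ] [597.1 -71.4  19.3]
top yellow [251 256   6  10  30] [253.5 260. ] [565.   53.9  12. ] [564.3  53.6  19.4]
top yellow [246 258   6  10  35] [248.6 262.6] [559.5  66.5  12. ] [559.   65.8  18.5]
top blue [217 269   6  10  35] [219.7 273.5] [538.4 140.   12. ] [538.7 138.8  19.5]
top blue [212 271   6  10  33] [214.2 275.4] [534.8 154.   12. ] [535.1 153.3  18.8]
top orange [255 252  44  43 935] [276.2 270.6] [534.2  -1.   12. ] [528.9   0.8  56.2]
top
[[     0      0    560    420 232981]
 [   292    236     56     25    410]
 [   296    244     57     26    629]
 [   200    269     58     28    439]
 [   203    278     60     33    741]]
((527.9755249023438, -2.347412109375), (52.23715591430664, 379.52008056640625), 15.932010650634766) [525.55438675  50.71417616  43.21729702]
```

```bash
sleep 1
```

```text
(no output)
```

View pics/topz.png

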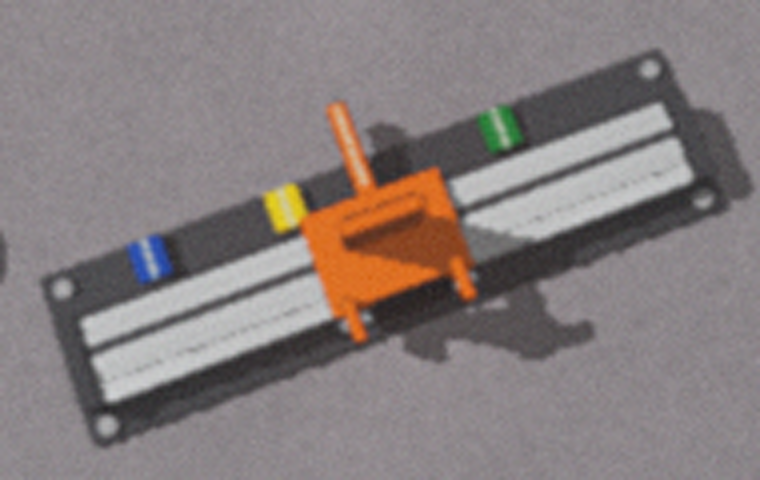

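View pics/scenez.png

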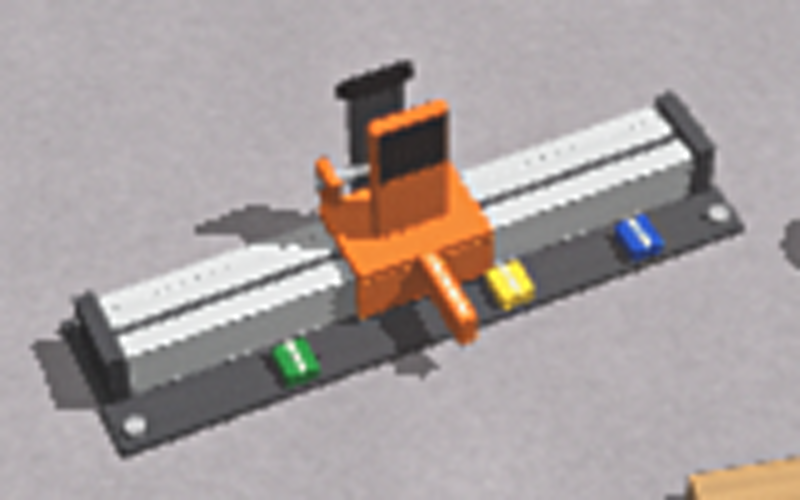

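Call:
drive_tool --steps '[{"delta_pos": [22.4, 29.4, 4], "yaw": 0.09, "hand": 94}, {"delta_pos": [22.4, 29.4, 4], "yaw": 0.09, "hand": 94}, {"delta_pos": [22.4, 29.4, 4], "yaw": 0.09, "hand": 94}, {"delta_pos": [22.4, 29.4, 4], "yaw": 0.09, "hand": 94}, {"delta_pos": [22.4, 29.4, 4], "yaw": 0.09, "hand": 94}]'

```text
clock: 0.52
eef_pos: [234.1, -387.8, 242.3]
eef_rot: [-3.141, -0.0, 0.677]
wrist_force: [0.1, -0.1, 0.7]
finger_gap: 93.7
```

Call:
drive_tool --steps '[{"delta_pos": [22.4, 29.4, 4], "yaw": 0.09, "hand": 94}, {"delta_pos": [22.4, 29.4, 4], "yaw": 0.09, "hand": 94}, {"delta_pos": [22.4, 29.4, 4], "yaw": 0.09, "hand": 94}, {"delta_pos": [22.4, 29.4, 4], "yaw": 0.09, "hand": 94}, {"delta_pos": [22.4, 29.4, 4], "yaw": 0.09, "hand": 94}]'

```text
clock: 0.93
eef_pos: [346.1, -240.7, 262.6]
eef_rot: [-3.142, 0.0, 1.127]
wrist_force: [0.8, -0.1, 0.1]
finger_gap: 93.8
```

Call:
drive_tool --steps '[{"delta_pos": [22.4, 29.4, 4], "yaw": 0.09, "hand": 94}, {"delta_pos": [22.4, 29.4, 4], "yaw": 0.09, "hand": 94}, {"delta_pos": [22.4, 29.4, 4], "yaw": 0.09, "hand": 94}, {"delta_pos": [22.4, 29.4, 4], "yaw": 0.09, "hand": 94}, {"delta_pos": [22.4, 29.4, 4], "yaw": 0.09, "hand": 94}]'

```text
clock: 1.35
eef_pos: [458.2, -93.6, 282.6]
eef_rot: [-3.141, -0.0, 1.577]
wrist_force: [-0.0, -0.5, 0.1]
finger_gap: 93.9
```

Next: the remaining (66, 87) mm, and yaw to 1.848.

Call:
drive_tool --steps '[{"delta_pos": [22, 29, 0], "yaw": 0.09, "hand": 94}, {"delta_pos": [22, 29, 0], "yaw": 0.09, "hand": 94}, {"delta_pos": [22, 29, 0], "yaw": 0.091, "hand": 94}, {"delta_pos": [0, 0, 0], "yaw": 0, "hand": 94}]'

```text
clock: 1.68
eef_pos: [525.5, -4.3, 281.5]
eef_rot: [-3.141, -0.001, 1.853]
wrist_force: [-0.4, 0.8, 0.1]
finger_gap: 94.2
```

```bash
python3 - <<'E'
from cell import manip
import cv2,pickle
for n in ("scene","wrist"):
    c=manip.camera(n); pickle.dump(c,open(f"pics/{n}1.pkl","wb"))
    cv2.imwrite(f"pics/{n}1.png",c["frame"][:,:,::-1]); print(n,c["position"],c["attitude"])
print(manip.read_state()["eef_pos"])
E
```

```text
scene [1502.27284812 -135.78079198 1137.89177814] [-2.46099773e+00  1.14692803e-03  1.40833603e+00]
wrist [500.85157323  75.53096441 443.53603695] [2.85269578e+00 1.91699865e-03 2.76350455e-01]
[523.56318195  -7.62516914 281.67854788]
```

View pics/wrist1.png

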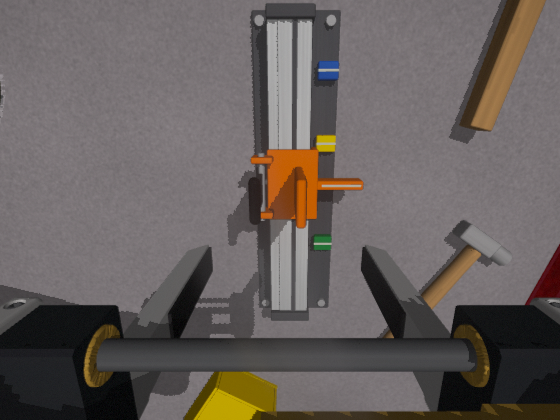

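The wrist view shows the stop with its lever bar around (255,200), the upright at (301,197), the pointer at (340,184), and the tags at (328,70), (326,143) and (322,242). I'll get their positions from the depth.

```bash
python3 - <<'E'
from h import *
import pickle
c=pickle.load(open("pics/wrist1.pkl","rb")); P=cloud(c); H=hsv(c)
ex=np.array([np.cos(.277),np.sin(.277)]); ey=np.array([-ex[1],ex[0]]); o=np.array([528,-2.3])
X=(P[...,:2]-o)@ex; Y=(P[...,:2]-o)@ey; Z=P[...,2]
def st(m,n): print(n,m.sum(),"x",np.percentile(X[m],[2,50,98]).round(1),"y",np.percentile(Y[m],[2,50,98]).round(1),"z",np.median(Z[m]).round(1))
org=cv2.inRange(H,(3,150,80),(14,255,255))>0
near=(abs(X)<110)&(abs(Y)<80)
st(org&near&(Z>143)&(Z<160),"upright top")
st(~org&near&(Z>125)&(Z<155),"bar top")
st(org&near&(Z>50)&(Z<62),"saddle")
st(org&near&(Z>35)&(Z<49)&(X>38),"pointer")
for k,(a,b) in {"green":((50,100,50),(75,255,255)),"yellow":((22,150,120),(34,255,255)),"blue":((105,120,80),(130,255,255))}.items():
    m=(cv2.inRange(H,a,b)>0)&(abs(X)<80)&(abs(Y)<200)&(Z>5)&(Z<30); m2=m&(Z>14); st(m2,k)
m=(Z>38)&(Z<48)&(H[...,1]<50)&(H[...,2]>110)&(abs(X)<60)&(abs(Y)<200); st(m,"rail")
r=cv2.minAreaRect(np.stack([X[m],Y[m]],1).astype(np.float32)); print(r)
E
```

```text
upright top 477 x [ 4.   8.7 14.1] y [-19.3   3.5  26.9] z 149.3
bar top 574 x [-43.8 -37.2  10.4] y [-20.6   5.1  26.1] z 139.9
saddle 2710 x [-28.9  -2.3  81.4] y [-39.1   4.5  45.8] z 55.7
pointer 68 x [39.8 63.5 87.9] y [8.2 8.5 8.8] z 42.4
green 198 x [34.7 46.2 58.2] y [-100.   -87.   -79.7] z 19.6
yellow 267 x [35.  46.9 58.8] y [42.2 54.1 63.1] z 19.5
blue 319 x [34.1 46.3 58.1] y [131.7 144.3 152.6] z 19.6
rail 7479 x [-27.2  -4.8  22.6] y [-178.4   84.6  186.6] z 43.5
((-2.286388397216797, 1.6821746826171875), (51.90970993041992, 378.822265625), 0.006193396169692278)
```

Call:
drive_tool --steps '[{"delta_pos": [-0.5, 5, -30], "yaw": 0, "hand": 94}, {"delta_pos": [0, 0, -35], "yaw": 0, "hand": 94}, {"delta_pos": [0, 0, -35], "yaw": 0, "hand": 94}, {"delta_pos": [0, 0, -30], "yaw": 0, "hand": 94}, {"delta_pos": [0, 0, -19], "yaw": 0, "hand": 94}]'

```text
clock: 2.2
eef_pos: [521.2, -4.6, 130.6]
eef_rot: [-3.139, -0.001, 1.841]
wrist_force: [0.1, 0.2, -0.4]
finger_gap: 94.0
```

Call:
drive_tool --steps '[{"delta_pos": [0, 0, 0], "yaw": 0, "hand": 80}, {"delta_pos": [0, 0, 0], "yaw": 0, "hand": 70}, {"delta_pos": [0, 0, 0], "yaw": 0, "hand": 65}]' --squeeze 25

```text
clock: 2.45
eef_pos: [523.5, -4.1, 135.1]
eef_rot: [3.14, 0.001, 1.843]
wrist_force: [-4.2, -0.6, -0.1]
finger_gap: 77.4
```

```bash
python3 - <<'E'
from cell import manip
import cv2,pickle
for n in ("scene","wrist"):
    c=manip.camera(n); pickle.dump(c,open(f"pics/{n}2.pkl","wb"))
    cv2.imwrite(f"pics/{n}2.png",c["frame"][:,:,::-1] if n=="wrist" else cv2.resize(c["frame"][120:240,190:350,::-1],None,fx=5,fy=5))
s=manip.read_state();print(s["eef_pos"],s["wrist_force"],s["finger_gap"],s["eef_rot"])
E
```

```text
[523.06689922  -4.01149546 135.15343308] [-6.19668976 -2.4831903   6.02042152] 69.5726176755838 [3.14084385e+00 9.80070711e-04 1.84323576e+00]
```

View pics/wrist2.png

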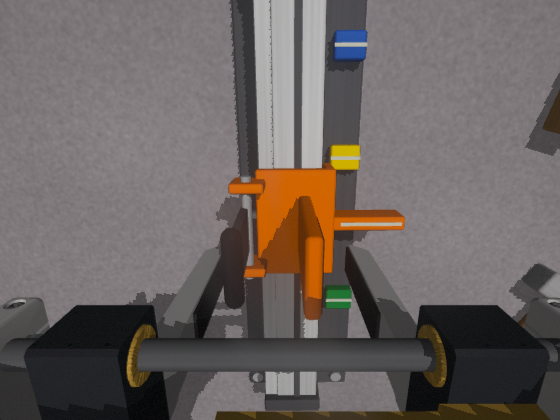

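View pics/scene2.png

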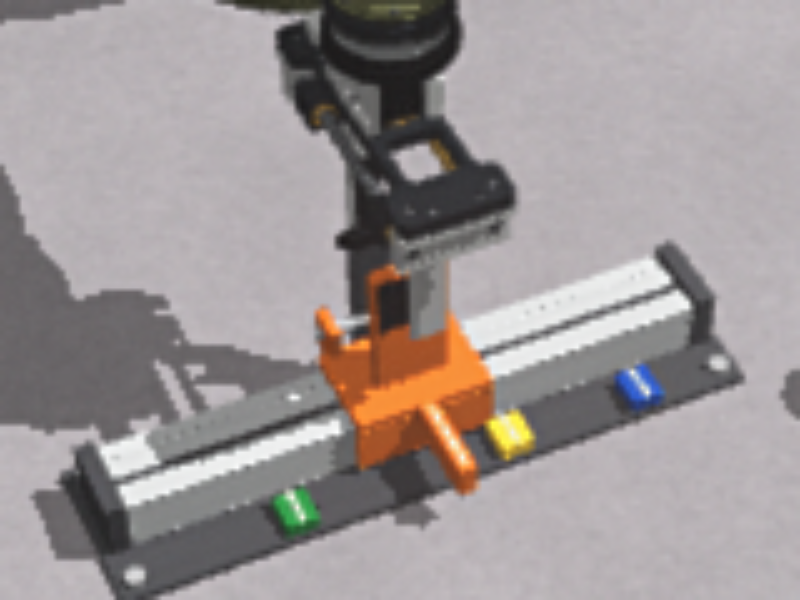

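The left finger just touches the bar: −6 N, fingers either side at (215,270) and (375,280). The geometry is right, so I close fully.

Call:
drive_tool --steps '[{"delta_pos": [0, 0, 0], "yaw": 0, "hand": 50}, {"delta_pos": [0, 0, 0], "yaw": 0, "hand": 38}, {"delta_pos": [0, 0, 0], "yaw": 0, "hand": 34}, {"delta_pos": [0, 0, 0], "yaw": 0, "hand": 34}, {"delta_pos": [0, 0, 0], "yaw": 0, "hand": 34}]' --squeeze 30

```text
clock: 2.97
eef_pos: [522.6, -3.9, 134.4]
eef_rot: [-3.141, 0.001, 1.844]
wrist_force: [-6.6, -4.3, 3.9]
finger_gap: 39.3
```

Call:
drive_tool --steps '[{"delta_pos": [0, 0, 0], "yaw": 0, "hand": 34}, {"delta_pos": [0, 0, 0], "yaw": 0, "hand": 34}]'

```text
clock: 3.13
eef_pos: [522.6, -3.9, 134.4]
eef_rot: [-3.141, 0.001, 1.844]
wrist_force: [-6.2, -2.5, 0.4]
finger_gap: 40.0
```

Fully squeezed at 40 mm. I slide toward −y in the rail frame, gently at first.

Call:
drive_tool --steps '[{"delta_pos": [0.5, -1.9, 0], "yaw": 0, "hand": 34}, {"delta_pos": [0.8, -2.9, 0], "yaw": 0, "hand": 34}, {"delta_pos": [1.1, -3.8, 0], "yaw": 0, "hand": 34}, {"delta_pos": [1.1, -3.8, 0], "yaw": 0, "hand": 34}]'

```text
clock: 3.47
eef_pos: [526.0, -15.7, 134.5]
eef_rot: [-3.141, -0.001, 1.844]
wrist_force: [-7.8, 1.7, 2.4]
finger_gap: 39.5
```

Call:
drive_tool --steps '[{"delta_pos": [1.4, -4.8, 0], "yaw": 0, "hand": 34}, {"delta_pos": [1.4, -4.8, 0], "yaw": 0, "hand": 34}, {"delta_pos": [1.4, -4.8, 0], "yaw": 0, "hand": 34}, {"delta_pos": [1.3, -4.8, 0], "yaw": 0, "hand": 34}, {"delta_pos": [1.4, -4.8, 0], "yaw": 0, "hand": 34}]'

```text
clock: 3.88
eef_pos: [532.9, -39.8, 134.5]
eef_rot: [-3.141, -0.001, 1.844]
wrist_force: [-6.9, 3.2, 1.4]
finger_gap: 39.7
```

Call:
drive_tool --steps '[{"delta_pos": [1.4, -4.8, 0], "yaw": 0, "hand": 34}, {"delta_pos": [1.4, -4.8, 0], "yaw": 0, "hand": 34}, {"delta_pos": [1.4, -4.8, 0], "yaw": 0, "hand": 34}, {"delta_pos": [1.4, -4.8, 0], "yaw": 0, "hand": 34}, {"delta_pos": [0, 0, 0], "yaw": 0, "hand": 34}]'

```text
clock: 4.3
eef_pos: [538.6, -59.8, 134.5]
eef_rot: [-3.141, 0.0, 1.844]
wrist_force: [-6.7, -4.1, 0.4]
finger_gap: 39.7
```

```bash
cat > look.py <<'E'
import sys,pickle
from h import *
from cell import manip
n=sys.argv[1]
s=manip.read_state();print(s["clock"],s["eef_pos"],s["wrist_force"],s["finger_gap"])
ex=np.array([np.cos(.277),np.sin(.277)]); ey=np.array([-ex[1],ex[0]]); o=np.array([528,-2.3])
for cam in ("wrist","scene","top"):
    c=manip.camera(cam); pickle.dump(c,open(f"pics/{cam}{n}.pkl","wb"))
    f=c["frame"][:,:,::-1]
    cv2.imwrite(f"pics/{cam}{n}.png",f if cam=="wrist" else cv2.resize(f[120:240,190:350],None,fx=5,fy=5) if cam=="scene" else cv2.resize(f[210:330,180:370],None,fx=4,fy=4))
    P=cloud(c);H=hsv(c);X=(P[...,:2]-o)@ex; Y=(P[...,:2]-o)@ey; Z=P[...,2]
    def st(m,k):
        if m.sum()>5: print(cam,k,m.sum(),"x",np.percentile(X[m],[2,50,98]).round(1),"y",np.percentile(Y[m],[2,50,98]).round(1),"z",np.median(Z[m]).round(1))
    org=cv2.inRange(H,(3,150,80),(14,255,255))>0; b=abs(Y)<200
    st(org&b&(Z>143)&(Z<160)&(abs(X)<80),"upright")
    st(org&b&(Z>30)&(Z<49)&(X>38)&(X<95),"pointer")
    st(org&b&(Z>52)&(Z<60)&(abs(X)<60),"saddle")
    st((H[...,2]<90)&b&(Z>125)&(Z<148)&(X<-10)&(X>-60),"bar")
    m=(cv2.inRange(H,(50,100,50),(75,255,255))>0)&(abs(X)<80)&b&(Z>14)&(Z<30); st(m,"green")
    m=(cv2.inRange(H,(105,120,80),(130,255,255))>0)&(abs(X)<80)&b&(Z>14)&(Z<30); st(m,"blue")
E
python3 look.py 3
```

```text
4.3 [538.57166237 -59.7686536  134.47067932] [-6.71410267 -4.11414796  0.41335923] 39.676157258236195
wrist upright 1569 x [ 3.9  8.4 13.4] y [-76.6 -51.2 -30.6] z 149.4
wrist pointer 291 x [39.  63.9 89.1] y [-50.  -49.5 -49.2] z 42.4
wrist saddle 5080 x [-28.2  -2.3  50.9] y [-95.9 -43.7 -11.2] z 55.7
wrist bar 1726 x [-26.7 -19.7 -13.8] y [-76.1 -51.9 -31.5] z 137.8
wrist green 277 x [40.2 50.9 58.6] y [-99.9 -86.2 -80. ] z 19.7
scene upright 11 x [ 5.1 10.5 14.3] y [-81.5 -77.6 -71.1] z 149.3
scene pointer 29 x [38.1 71.8 94.3] y [-81.6 -63.9 -49.9] z 42.7
scene saddle 295 x [-23.9  17.6  45.9] y [-102.1  -67.   -16.9] z 55.8
scene bar 35 x [-27.3 -16.7 -11.5] y [-81.7 -69.3 -61.9] z 136.6
scene green 41 x [36.9 51.1 63.1] y [-104.6  -96.7  -83.9] z 18.3
scene blue 40 x [36.  49.7 61.6] y [128.2 136.2 149.5] z 18.3
top saddle 84 x [-13.1  -1.3  27.9] y [-39.9 -30.  -19.1] z 55.5
top blue 63 x [36.2 48.  59.5] y [129.4 136.5 150.5] z 19.4
```

View pics/scene3.png

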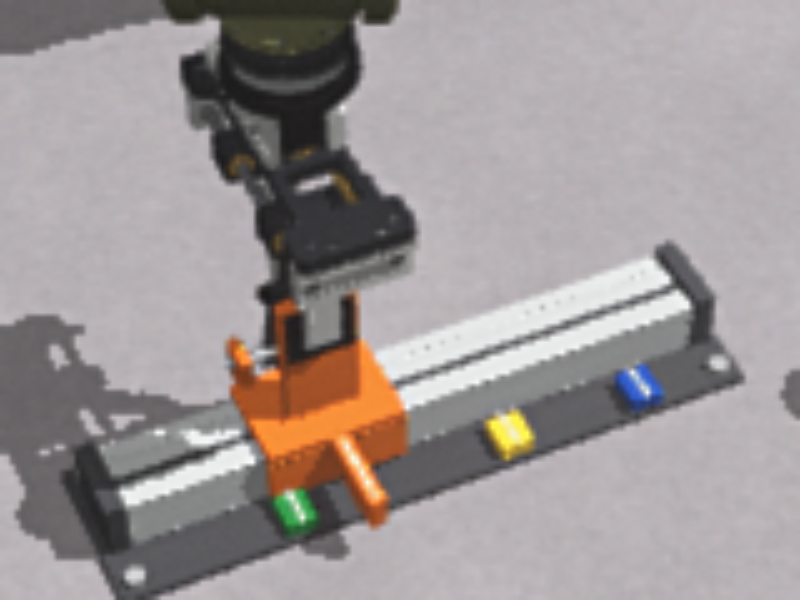

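View pics/wrist3.png

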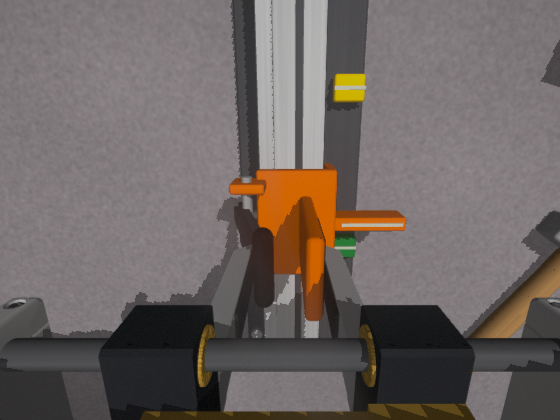

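The stop is at about −58: the frame moved with the hand and the pointer is at wrist pixel (370,221). I move 9 mm more, still squeezed, to stay short of the first place the notch could be (−75).

Call:
drive_tool --steps '[{"delta_pos": [0.8, -2.9, 0], "yaw": 0, "hand": 34}, {"delta_pos": [0.8, -2.9, 0], "yaw": 0, "hand": 34}, {"delta_pos": [0.8, -2.9, 0], "yaw": 0, "hand": 34}, {"delta_pos": [0, 0, 0], "yaw": 0, "hand": 34}]'

```text
clock: 4.78
eef_pos: [540.9, -68.1, 134.4]
eef_rot: [-3.141, -0.0, 1.844]
wrist_force: [-7.1, -1.2, 1.6]
finger_gap: 40.1
```

Call:
drive_tool --steps '[{"delta_pos": [0, 0, 0], "yaw": 0, "hand": 60}, {"delta_pos": [0, 0, 0], "yaw": 0, "hand": 75}, {"delta_pos": [0, 0, 0], "yaw": 0, "hand": 90}, {"delta_pos": [0, 0, 0], "yaw": 0, "hand": 90}, {"delta_pos": [0, 0, 0], "yaw": 0, "hand": 90}]'

```text
clock: 5.2
eef_pos: [541.9, -67.8, 134.3]
eef_rot: [3.14, 0.001, 1.844]
wrist_force: [0.7, -1.1, -0.2]
finger_gap: 69.9
```

Call:
drive_tool --steps '[{"delta_pos": [0, 0, 15], "yaw": 0, "hand": 90}, {"delta_pos": [0, 0, 25], "yaw": 0, "hand": 90}, {"delta_pos": [0, 0, 20], "yaw": 0, "hand": 90}, {"delta_pos": [0, 0, 0], "yaw": 0, "hand": 90}]'

```text
clock: 5.53
eef_pos: [543.0, -67.9, 197.9]
eef_rot: [3.136, 0.003, 1.844]
wrist_force: [0.1, -0.5, -0.1]
finger_gap: 89.9
```

```bash
python3 look.py 4
```

```text
5.5333 [542.98002416 -67.90798555 197.85056066] [ 0.11814527 -0.5302205  -0.11348844] 89.901298467836
wrist upright 900 x [ 4.   8.8 14.1] y [-85.5 -60.6 -39.6] z 149.3
wrist pointer 191 x [39.2 64.3 88.7] y [-58.4 -58.2 -57.8] z 42.5
wrist saddle 3840 x [-27.7  -3.5  50. ] y [-105.6  -58.9  -19.9] z 55.8
wrist bar 904 x [-31.4 -25.4 -20.3] y [-85.3 -61.6 -40.2] z 139.0
wrist green 235 x [38.8 48.4 58.6] y [-100.9  -93.2  -81.2] z 19.8
scene upright 30 x [ 4.7 11.7 17.1] y [-92.  -78.8 -66.1] z 147.8
scene pointer 30 x [39.4 71.9 92.9] y [-77.6 -72.2 -56.4] z 42.2
scene saddle 299 x [-26.6  17.1  46.7] y [-111.3  -79.4  -25.3] z 55.8
scene bar 52 x [-27.1 -21.7 -15.9] y [-88.5 -73.5 -54.9] z 137.3
scene green 36 x [38.6 52.2 62.4] y [-105.1  -97.9  -85.1] z 19.8
scene blue 41 x [36.9 51.7 62.6] y [127.5 135.5 149.8] z 19.7
top saddle 106 x [-17.3  -5.3  13.8] y [-57.2 -43.9 -30.6] z 55.4
top bar 17 x [-27.6 -24.  -20.3] y [-51.8 -48.  -42.8] z 137.8
top blue 62 x [36.4 48.3 59.9] y [129.7 136.7 150.1] z 19.8
```

View pics/wrist4.png

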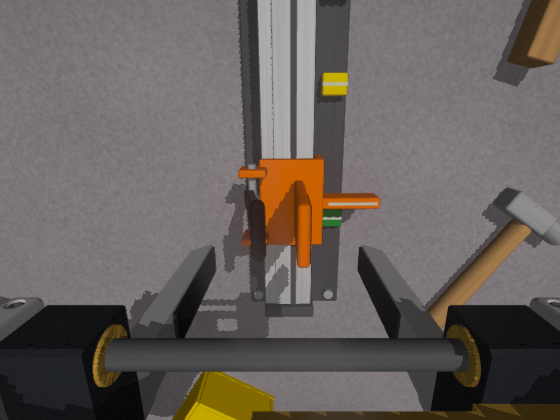

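The lever rests on the smooth face: bar at x −25, against −37 when latched. Now I shift to the upright's +y end with the fingers shut, then push.

Call:
drive_tool --steps '[{"delta_pos": [0, 16, 0], "yaw": 0, "hand": 60}, {"delta_pos": [0, 16, 0], "yaw": 0, "hand": 30}, {"delta_pos": [0, 16, 0], "yaw": 0, "hand": 0}, {"delta_pos": [0, 0, 0], "yaw": 0, "hand": 0}, {"delta_pos": [0, 0, 0], "yaw": 0, "hand": 0}]'

```text
clock: 6.1
eef_pos: [541.2, -19.4, 192.6]
eef_rot: [-3.14, -0.0, 1.845]
wrist_force: [0.2, -0.6, 0.5]
finger_gap: 60.5
```

Call:
drive_tool --steps '[{"delta_pos": [0, 0, 0], "yaw": 0, "hand": 0}, {"delta_pos": [0, 0, 0], "yaw": 0, "hand": 0}, {"delta_pos": [0, 0, 0], "yaw": 0, "hand": 0}, {"delta_pos": [0, 0, 0], "yaw": 0, "hand": 0}]'

```text
clock: 6.43
eef_pos: [541.4, -20.2, 193.3]
eef_rot: [-3.141, -0.0, 1.843]
wrist_force: [-0.1, 0.5, -0.4]
finger_gap: 33.5
```

```bash
python3 look.py 5
```

```text
6.4333 [541.40149196 -20.19548568 193.32564292] [-0.14208603  0.49842819 -0.39106237] 33.4759460583435
wrist upright 742 x [ 4.1  8.5 13.7] y [-85.1 -58.8 -39.4] z 149.4
wrist pointer 240 x [39.1 64.8 89.3] y [-58.8 -58.2 -57.6] z 42.1
wrist saddle 3850 x [-27.3   0.4  43.3] y [-105.   -54.6  -19.6] z 55.8
wrist green 7 x [37.2 37.3 38.3] y [-99.9 -96.1 -93.4] z 19.6
wrist blue 552 x [34.1 46.4 58.6] y [132.  140.5 152.6] z 19.6
scene upright 47 x [ 4.1 11.  16.5] y [-90.7 -71.  -45.5] z 149.0
scene pointer 31 x [39.1 70.5 94. ] y [-106.7  -72.5  -64.3] z 42.7
scene saddle 304 x [-24.3  18.5  41.5] y [-111.4  -78.8  -25.8] z 55.8
scene bar 65 x [-26.8 -21.6 -17. ] y [-90.6 -68.  -45.5] z 137.2
scene green 38 x [36.  50.  62.1] y [-104.3  -97.7  -85. ] z 18.2
scene blue 42 x [36.9 51.6 63.7] y [127.9 135.2 149.6] z 18.7
top bar 30 x [-29.4 -23.7 -18.1] y [-77.3 -70.8 -65.5] z 139.2
top blue 62 x [36.1 47.7 59.6] y [129.4 136.7 150.1] z 19.5
```

View pics/wrist5.png

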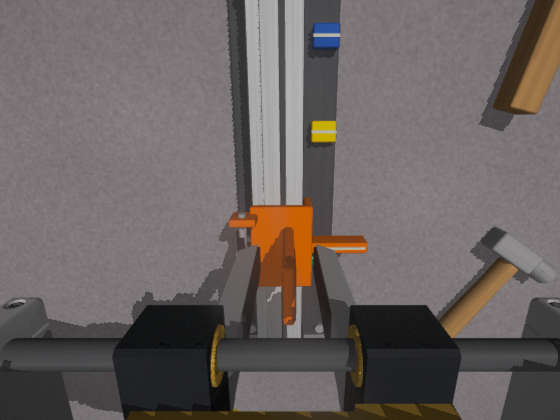

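View pics/scene5.png

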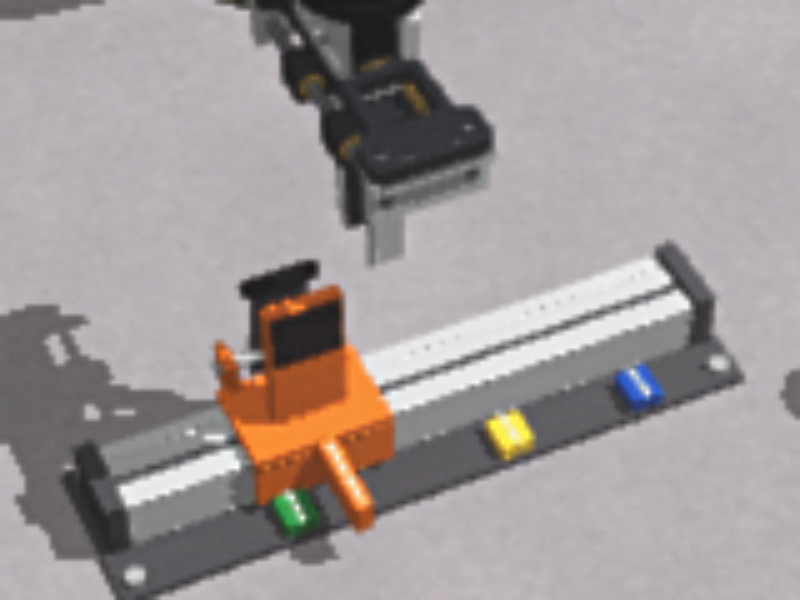

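Call:
drive_tool --steps '[{"delta_pos": [0, 0, 0], "yaw": 0, "hand": 0}, {"delta_pos": [0, 0, -20], "yaw": 0, "hand": 0}, {"delta_pos": [0, 0, -25], "yaw": 0, "hand": 0}, {"delta_pos": [0, 0, -20], "yaw": 0, "hand": 0}, {"delta_pos": [0, 0, -12], "yaw": 0, "hand": 0}]'

```text
clock: 7.0
eef_pos: [540.6, -19.6, 114.3]
eef_rot: [-3.139, -0.001, 1.844]
wrist_force: [-0.3, 0.5, -0.0]
finger_gap: 0.3
```

Call:
drive_tool --steps '[{"delta_pos": [0.5, -1.9, 0], "yaw": 0, "hand": 0}, {"delta_pos": [0.5, -1.9, 0], "yaw": 0, "hand": 0}, {"delta_pos": [0, 0, 0], "yaw": 0, "hand": 0}]'

```text
clock: 7.25
eef_pos: [543.0, -23.9, 117.5]
eef_rot: [3.14, 0.001, 1.844]
wrist_force: [0.5, -0.3, 0.4]
finger_gap: 0.7
```

Call:
drive_tool --steps '[{"delta_pos": [0.4, -1.4, 0], "yaw": 0, "hand": 0}, {"delta_pos": [0.4, -1.4, 0], "yaw": 0, "hand": 0}, {"delta_pos": [0.4, -1.4, 0], "yaw": 0, "hand": 0}]'

```text
clock: 7.5
eef_pos: [543.9, -27.9, 117.1]
eef_rot: [3.141, 0.0, 1.844]
wrist_force: [0.4, 0.5, -0.2]
finger_gap: 0.7
```

Call:
drive_tool --steps '[{"delta_pos": [0.4, -1.4, 0], "yaw": 0, "hand": 0}, {"delta_pos": [0.4, -1.4, 0], "yaw": 0, "hand": 0}, {"delta_pos": [0.3, -1.0, 0], "yaw": 0, "hand": 0}]'

```text
clock: 7.75
eef_pos: [544.6, -30.9, 116.7]
eef_rot: [3.142, -0.001, 1.844]
wrist_force: [-4.5, 11.1, 4.6]
finger_gap: 0.4
```

Contact made at 12 N. I continue in small steps and watch the force.

Call:
drive_tool --steps '[{"delta_pos": [0.3, -1.0, 0], "yaw": 0, "hand": 0}, {"delta_pos": [0.3, -1.0, 0], "yaw": 0, "hand": 0}]'

```text
clock: 7.92
eef_pos: [545.1, -32.4, 116.8]
eef_rot: [-3.141, -0.002, 1.844]
wrist_force: [-5.5, 10.5, 6.0]
finger_gap: 0.7
```

Call:
drive_tool --steps '[{"delta_pos": [0.3, -1.0, 0], "yaw": 0, "hand": 0}, {"delta_pos": [0.3, -1.0, 0], "yaw": 0, "hand": 0}]'

```text
clock: 8.08
eef_pos: [545.6, -34.4, 116.8]
eef_rot: [-3.141, -0.002, 1.844]
wrist_force: [-6.3, 12.1, 6.0]
finger_gap: 0.4
```

Call:
drive_tool --steps '[{"delta_pos": [0.3, -1.0, 0], "yaw": 0, "hand": 0}, {"delta_pos": [0.3, -1.0, 0], "yaw": 0, "hand": 0}, {"delta_pos": [0.3, -1.0, 0], "yaw": 0, "hand": 0}]'

```text
clock: 8.33
eef_pos: [546.5, -37.4, 116.7]
eef_rot: [-3.141, -0.002, 1.844]
wrist_force: [-5.5, 9.3, 5.1]
finger_gap: 0.3
```

Call:
drive_tool --steps '[{"delta_pos": [0.3, -1.0, 0], "yaw": 0, "hand": 0}, {"delta_pos": [0.3, -1.0, 0], "yaw": 0, "hand": 0}]'

```text
clock: 8.5
eef_pos: [547.1, -39.4, 116.8]
eef_rot: [-3.141, -0.002, 1.844]
wrist_force: [-5.6, 9.8, 5.6]
finger_gap: 0.4
```

```bash
python3 look.py 6
```

```text
8.5 [547.06151198 -39.40591625 116.75293608] [-5.55291771  9.75467213  5.5844389 ] 0.3535670222836183
wrist upright 211 x [5.2 7.8 9.9] y [-96.4 -89.1 -78.8] z 149.8
wrist pointer 461 x [39.1 63.9 89.2] y [-68.4 -67.8 -67.2] z 42.1
wrist saddle 4190 x [-29.3  -3.4  53.9] y [-96.5 -49.1 -29. ] z 55.7
wrist bar 41 x [-29.1 -25.5 -22.4] y [-50.3 -49.2 -48.2] z 133.8
wrist green 40 x [38.6 47.4 57.3] y [-101.1  -99.8  -98.9] z 19.7
scene upright 50 x [ 3.8 11.9 16.1] y [-100.1  -80.8  -55.2] z 149.0
scene pointer 31 x [38.9 80.2 94.2] y [-83.3 -81.9 -69.1] z 42.2
scene saddle 294 x [-24.6  18.4  48. ] y [-121.1  -89.2  -35.6] z 55.8
scene bar 64 x [-26.  -21.4 -16.9] y [-100.6  -78.3  -56.9] z 137.5
scene green 40 x [37.3 51.9 62.2] y [-104.7  -97.8  -84.6] z 19.0
scene blue 36 x [36.  50.3 61.4] y [128.7 138.8 150.2] z 18.5
top bar 22 x [-29.7 -26.2 -22.6] y [-91.7 -85.8 -79.4] z 139.0
top blue 63 x [36.4 48.3 60.2] y [129.5 136.5 150.1] z 19.6
```

View pics/scene6.png

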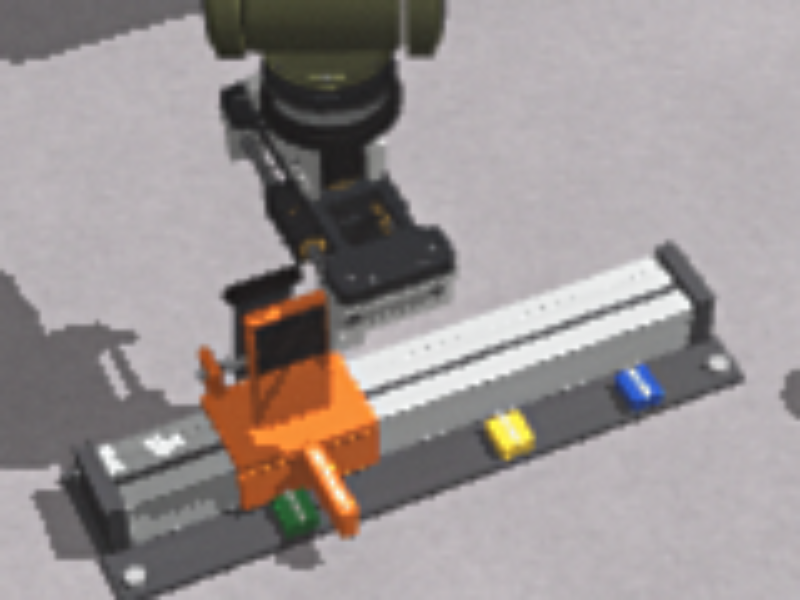

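Pushing works. The stop is at about −76 and the lever still rests on the face (scene bar at (262,285)), so I keep going.

Call:
drive_tool --steps '[{"delta_pos": [0.3, -1.0, 0], "yaw": 0, "hand": 0}, {"delta_pos": [0.3, -1.0, 0], "yaw": 0, "hand": 0}]'

```text
clock: 8.82
eef_pos: [547.7, -41.5, 116.7]
eef_rot: [-3.141, -0.002, 1.844]
wrist_force: [-6.6, 9.5, 5.1]
finger_gap: 0.7
```

Call:
drive_tool --steps '[{"delta_pos": [0.3, -1.0, 0], "yaw": 0, "hand": 0}, {"delta_pos": [0.3, -1.0, 0], "yaw": 0, "hand": 0}]'

```text
clock: 8.98
eef_pos: [548.2, -43.4, 116.7]
eef_rot: [-3.141, -0.002, 1.844]
wrist_force: [-6.8, 11.5, 6.9]
finger_gap: 0.9
```

Call:
drive_tool --steps '[{"delta_pos": [0.3, -1.0, 0], "yaw": 0, "hand": 0}, {"delta_pos": [0.3, -1.0, 0], "yaw": 0, "hand": 0}]'

```text
clock: 9.15
eef_pos: [548.8, -45.4, 116.7]
eef_rot: [-3.141, -0.002, 1.844]
wrist_force: [-5.2, 8.4, 4.8]
finger_gap: 0.4
```

Call:
drive_tool --steps '[{"delta_pos": [0.3, -1.0, 0], "yaw": 0, "hand": 0}, {"delta_pos": [0.3, -1.0, 0], "yaw": 0, "hand": 0}]'

```text
clock: 9.32
eef_pos: [549.4, -47.5, 116.7]
eef_rot: [-3.141, -0.002, 1.844]
wrist_force: [-6.0, 9.7, 5.6]
finger_gap: -0.0
```

Call:
drive_tool --steps '[{"delta_pos": [0.3, -1.0, 0], "yaw": 0, "hand": 0}, {"delta_pos": [0.3, -1.0, 0], "yaw": 0, "hand": 0}]'

```text
clock: 9.48
eef_pos: [550.0, -49.5, 116.7]
eef_rot: [-3.141, -0.002, 1.844]
wrist_force: [-6.0, 9.2, 7.0]
finger_gap: 0.6
```

Call:
drive_tool --steps '[{"delta_pos": [0.3, -1.0, 0], "yaw": 0, "hand": 0}, {"delta_pos": [0.3, -1.0, 0], "yaw": 0, "hand": 0}]'

```text
clock: 9.65
eef_pos: [550.5, -51.4, 116.7]
eef_rot: [-3.141, -0.002, 1.844]
wrist_force: [-6.9, 8.8, 6.0]
finger_gap: 0.5
```

```bash
python3 look.py 7 | grep -E "wrist (pointer|bar)|scene bar|top bar"
```

```text
wrist pointer 470 x [39.3 64.4 89.2] y [-80.9 -80.3 -79.7] z 42.1
wrist bar 41 x [-29.2 -25.5 -22.2] y [-62.8 -61.7 -60.6] z 133.3
scene bar 64 x [-27.7 -21.7 -16.4] y [-112.2  -91.6  -70. ] z 137.4
top bar 23 x [-29.6 -26.4 -22.4] y [-105.9  -99.   -92.9] z 138.6
```

At about −89 there is still no notch, so it must lie between −99 and −111. I continue.

Call:
drive_tool --steps '[{"delta_pos": [0.3, -1.2, 0], "yaw": 0, "hand": 0}, {"delta_pos": [0.4, -1.2, 0], "yaw": 0, "hand": 0}, {"delta_pos": [0.3, -1.2, 0], "yaw": 0, "hand": 0}, {"delta_pos": [0.4, -1.2, 0], "yaw": 0, "hand": 0}]'

```text
clock: 10.13
eef_pos: [551.9, -56.2, 116.6]
eef_rot: [-3.141, -0.002, 1.844]
wrist_force: [-6.0, 9.9, 5.6]
finger_gap: 0.6
```

Call:
drive_tool --steps '[{"delta_pos": [0.3, -1.0, 0], "yaw": 0, "hand": 0}, {"delta_pos": [0.3, -1.0, 0], "yaw": 0, "hand": 0}]'

```text
clock: 10.3
eef_pos: [552.5, -58.2, 116.7]
eef_rot: [-3.141, -0.002, 1.844]
wrist_force: [-7.0, 8.0, 5.2]
finger_gap: 0.4
```

Call:
drive_tool --steps '[{"delta_pos": [0.3, -1.0, 0], "yaw": 0, "hand": 0}, {"delta_pos": [0.3, -1.0, 0], "yaw": 0, "hand": 0}]'

```text
clock: 10.47
eef_pos: [553.1, -60.2, 116.6]
eef_rot: [-3.141, -0.002, 1.844]
wrist_force: [-7.1, 9.5, 6.4]
finger_gap: 0.2
```

Now at about −98. I go on in 2 mm calls.

Call:
drive_tool --steps '[{"delta_pos": [0.3, -1.0, 0], "yaw": 0, "hand": 0}, {"delta_pos": [0.3, -1.0, 0], "yaw": 0, "hand": 0}]'

```text
clock: 10.63
eef_pos: [553.7, -62.2, 116.6]
eef_rot: [-3.141, -0.002, 1.844]
wrist_force: [-6.2, 9.6, 5.7]
finger_gap: 0.5
```

Call:
drive_tool --steps '[{"delta_pos": [0.3, -1.0, 0], "yaw": 0, "hand": 0}, {"delta_pos": [0.2, -0.7, 0], "yaw": 0, "hand": 0}]'

```text
clock: 10.8
eef_pos: [554.2, -64.0, 116.6]
eef_rot: [-3.141, -0.002, 1.844]
wrist_force: [-7.4, 10.8, 5.5]
finger_gap: 0.6
```

Call:
drive_tool --steps '[{"delta_pos": [0.3, -1.0, 0], "yaw": 0, "hand": 0}, {"delta_pos": [0.2, -0.7, 0], "yaw": 0, "hand": 0}]'

```text
clock: 10.97
eef_pos: [554.7, -65.8, 116.6]
eef_rot: [-3.141, -0.002, 1.844]
wrist_force: [-6.8, 7.3, 5.1]
finger_gap: 0.3
```

```bash
python3 look.py 8 | grep -E "wrist (pointer|bar)|scene bar|top bar"
```

```text
wrist pointer 462 x [38.9 64.  89.5] y [-95.8 -95.3 -94.7] z 41.9
wrist bar 36 x [-28.8 -25.3 -22.4] y [-78.3 -76.6 -75.8] z 133.8
scene bar 69 x [-27.4 -22.1 -17.2] y [-127.3 -106.1  -83. ] z 137.1
top bar 29 x [-30.  -26.4 -22.1] y [-125.  -116.9 -109.3] z 138.8
```

Call:
drive_tool --steps '[{"delta_pos": [0.3, -1.0, 0], "yaw": 0, "hand": 0}, {"delta_pos": [0.2, -0.7, 0], "yaw": 0, "hand": 0}]'

```text
clock: 11.28
eef_pos: [555.8, -68.6, 116.5]
eef_rot: [3.141, 0.0, 1.844]
wrist_force: [0.1, -0.0, -0.2]
finger_gap: 0.2
```

Call:
drive_tool --steps '[{"delta_pos": [0.3, -1.0, 0], "yaw": 0, "hand": 0}]'

```text
clock: 11.37
eef_pos: [556.1, -69.6, 116.5]
eef_rot: [3.141, 0.0, 1.844]
wrist_force: [-1.6, 3.0, 2.0]
finger_gap: 0.5
```

Call:
drive_tool --steps '[{"delta_pos": [0.3, -1.0, 0], "yaw": 0, "hand": 0}]'

```text
clock: 11.45
eef_pos: [556.4, -70.4, 116.5]
eef_rot: [3.142, -0.0, 1.844]
wrist_force: [-2.2, 3.5, 2.8]
finger_gap: 0.2
```

The force dropped to zero, which suggests the latch sprang in. I look.

```bash
python3 look.py 9 | grep -E "wrist (pointer|bar)|scene bar|top bar"
```

```text
wrist pointer 474 x [39.1 64.8 89.4] y [-100.8 -100.2  -99.6] z 41.9
wrist bar 293 x [-43.4 -39.4 -35.4] y [-94.7 -84.1 -81.1] z 138.8
scene bar 74 x [-38.7 -34.2 -29.3] y [-131.8 -111.5  -91. ] z 136.9
top bar 13 x [-36.7 -32.2 -30.2] y [-127.5 -122.4 -114.8] z 139.2
```

View pics/scene9.png

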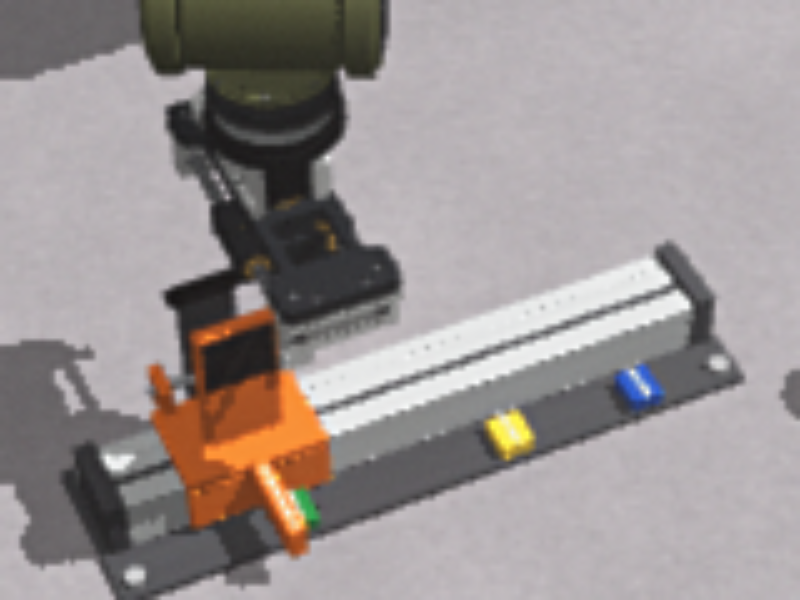

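The bar sprang out about 12 mm, so the latch is in the notch at y ≈ −109, 16 mm from the tag. I back off, lift clear and verify.

Call:
drive_tool --steps '[{"delta_pos": [-2, 7, 0], "yaw": 0, "hand": 0}, {"delta_pos": [-2, 7, 0], "yaw": 0, "hand": 0}, {"delta_pos": [0, 0, 30], "yaw": 0, "hand": 0}, {"delta_pos": [0, 0, 40], "yaw": 0, "hand": 0}, {"delta_pos": [0, 0, 40], "yaw": 0, "hand": 0}]'

```text
clock: 12.02
eef_pos: [551.6, -55.6, 227.3]
eef_rot: [-3.14, -0.001, 1.844]
wrist_force: [0.7, -0.9, 0.7]
finger_gap: 0.7
```

Call:
drive_tool --steps '[{"delta_pos": [-40, 5, 10], "yaw": 0, "hand": 0}, {"delta_pos": [-40, 5, 10], "yaw": 0, "hand": 0}, {"delta_pos": [-30, 5, 10], "yaw": 0, "hand": 0}, {"delta_pos": [0, 0, 0], "yaw": 0, "hand": 0}, {"delta_pos": [0, 0, 0], "yaw": 0, "hand": 0}]'

```text
clock: 12.43
eef_pos: [441.8, -40.9, 257.5]
eef_rot: [3.139, 0.001, 1.844]
wrist_force: [0.9, 0.3, 0.1]
finger_gap: -0.1
```

```bash
python3 look.py 10; python3 - <<'E'
# same bar measure on the initial scene picture
from h import *
import pickle
ex=np.array([np.cos(.277),np.sin(.277)]); ey=np.array([-ex[1],ex[0]]); o=np.array([528,-2.3])
for cam,n in (("scene","0"),("top","0"),("scene","10"),("top","10")):
    c=pickle.load(open(f"pics/{cam}{n}.pkl","rb")); P=cloud(c);H=hsv(c);X=(P[...,:2]-o)@ex;Y=(P[...,:2]-o)@ey;Z=P[...,2]
    m=(H[...,2]<90)&(abs(Y)<200)&(Z>125)&(Z<148)&(X<-10)&(X>-60); print(cam,n,m.sum(),np.percentile(X[m],[2,50,98]).round(1) if m.any() else '')
E
```

```text
12.4333 [441.8449625  -40.90964895 257.53973224] [0.85832936 0.26442907 0.12490507] -0.1184711781432549
wrist upright 484 x [ 3.6  7.1 12.6] y [-128.1 -103.4  -81.7] z 149.2
wrist pointer 183 x [39.7 63.7 88.3] y [-101.2 -100.6  -99.9] z 42.3
wrist saddle 2151 x [-29.1  -2.3  51. ] y [-146.8  -92.9  -61.7] z 55.7
wrist bar 326 x [-44.2 -39.3 -33.2] y [-110.6  -95.   -81.8] z 139.3
wrist green 107 x [46.  52.3 58.1] y [-100.3  -87.1  -79.8] z 19.7
wrist blue 341 x [34.2 46.2 58.3] y [132.4 140.3 152.5] z 19.6
scene upright 54 x [ 6.1 12.3 16.8] y [-133.4 -109.9  -88. ] z 148.6
scene pointer 29 x [38.1 75.5 93.8] y [-134.  -114.5  -88.3] z 43.3
scene saddle 314 x [-25.2  17.3  44.3] y [-153.6 -117.1  -67.1] z 55.4
scene bar 74 x [-40.6 -34.1 -29.2] y [-132.5 -110.9  -88.4] z 137.5
scene green 18 x [39.  51.  61.9] y [-90.9 -87.  -83.2] z 19.8
scene blue 37 x [35.3 50.9 62.9] y [127.  134.6 148.7] z 19.3
top upright 107 x [ 6.  10.7 16.2] y [-131.4 -108.5  -85. ] z 148.8
top pointer 16 x [41.5 59.8 88.7] y [-103.4 -103.  -102.7] z 42.7
top saddle 548 x [-25.3  -3.2  50.1] y [-151.  -114.1  -79.9] z 55.6
top bar 97 x [-41.9 -37.  -32. ] y [-128.5 -107.6  -85.9] z 139.7
top green 39 x [42.1 50.2 58.9] y [-101.8  -88.8  -82.6] z 19.7
top blue 64 x [36.  48.  60.2] y [129.7 137.1 150.1] z 19.0
scene 0 66 [-39.7 -33.6 -29.5]
top 0 103 [-41.8 -37.3 -32.2]
scene 10 74 [-40.6 -34.1 -29.2]
top 10 97 [-41.9 -37.  -32. ]
```

View pics/scene10.png

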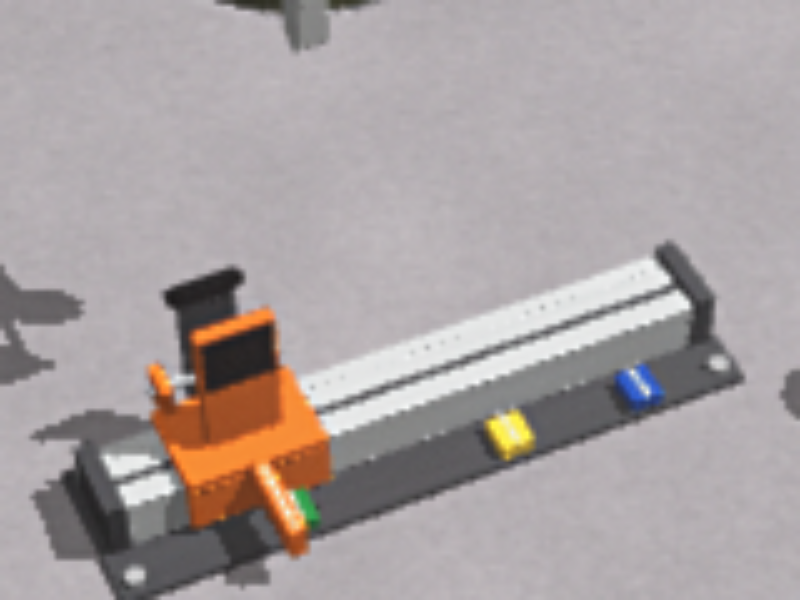

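View pics/wrist10.png

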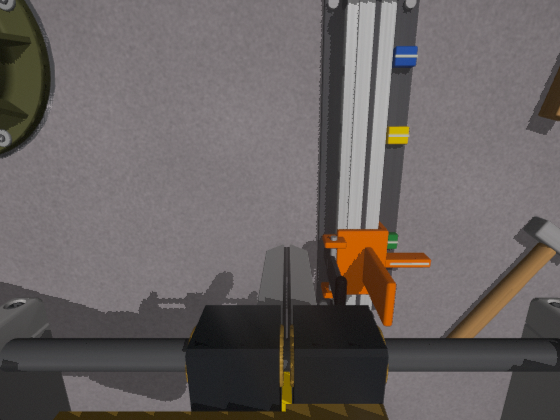

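The bar's x position is back to its initial latched value: scene −34.1 against −33.6, top −37.0 against −37.3. The stop sits beside the green tag, at scene pixel (285,500), and the robot is clear. I hand in.

```bash
python3 -c "
from cell import manip
print(manip.sign_off())"
```

```text
the job is handed in; nothing more can be done
None
```

The orange stop is now latched in the notch by the green tag, at about y = −109 mm on the rail. That is about 16 mm to the −y side of the tag, within the stated 6 to 18 mm.

- **Release and slide:** I squeezed the lever fully (40 mm opening) and slid the stop about 67 mm with it held. I let go on the smooth face, before the first place the notch could be.
- **Finding the notch:** With the fingers shut, I pushed the fixed upright along in 1 to 1.7 mm steps at about 9–13 N. The push force then dropped to zero and the bar sprang out about 12 mm.
- **Last checks:** With the hand well clear, the lever bar's position across the rail matched the starting latched state to within 0.5 mm in both fixed views. The wrist force was about zero. I handed in at about 12.5 s and touched nothing lying around.
- **Disagreements and gaps:** The cameras differed by up to 6 mm along the rail, and the wrist view put the pointer at about −101 mm. The −109 mm figure therefore comes from the hand's travel, backed by the top view of the upright. I did not tug the stop to test the latch.

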